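# Put the capping machine's change parts back on their shadow tiles

## Robot

A 7-joint arm with a two-finger parallel gripper is mounted at the origin on the work surface. World frame = base frame: x ahead of the robot, y to its left, z up, the work surface at z = 0. Lengths are in m, angles in rad, forces in N, time in s.
With the tool pointing down it reaches from about 0.425 to 0.95 m from the base axis. Payload 4.7 kg.
Tool frame: the origin (TCP) lies on the centre line of the jaws, within the pads' length; the fingertips stand 11 mm ahead of it and the grasp point (between the pads) lies 8 mm behind it; z points along the fingers, y is the direction in which the jaws open and shut (so a half turn about z gives the same grasp; the last joint's range is limited). The gripper opens to 87 mm and grips with 3 to 60 N. Pads are 19 mm wide; open, the fingers measure 117 mm over their backs; the gripper's body (75 mm by 190 mm) begins 51 mm behind the grasp point.
Start: joints at [-1.374, 0.469, -0.049, 1.532, 0.024, 1.141, -0.082], TCP at [0.151, 0.658, 0.234] pointing down, gripper open.
Joint ranges: [-2.59, 2.59], [-0.33, 1.99], [-1.39, 1.29], [0.1, 2.45], [-1.04, 4.18], [0.21, 1.99], [-2.66, 2.66]. Speed limits (rad/s): [2.57, 2.57, 3.14, 3.14, 3.14, 3.14, 3.14].

## Interface

Orientations are given as a rotation vector (axis times angle).
In Python, from plant import manip gives the robot as it stands. The module is installed in compiled form; this text tells all that it offers.
- The arm moves only by the tool arm_command, never from a script. Its argument "rows" is text: rows parted by semicolons, each of 5 numbers parted by spaces: the shift along the tool's x, y, z in mm, then the turn about the tool's z in degrees, then the closure, from 0 (fully open) to 1 (shut). A call has 1 to 20 rows; each row is the pose to reach, as a shift and turn from the pose measured when the call began, along the tool's axes at that moment; what a row does not reach only later rows make up. A row lasts 1/10 s, in which the tool goes at most 50 mm and 8.59 degrees, less where a joint would pass 70% of its speed; a pose out of reach is approached as far as the arm can. A call with a gripper value outside its range is refused whole. The fingers move at their own pace and stop on an object; "newtons" is the grip in N (left out, the last holds). Time passes only in rows, so rows that repeat a pose let the fingers close. It gives the time, the measured TCP pose, the force and the opening at its end, in the units of the state.
- manip.get_obs(): the state, without advancing time (a new reading comes with each control period).
- manip.camera(name): name is "scene" or "top" or "wrist"; returns a dict with "img" (480x640x3 uint8, blue, green, red), "K" (3x3 intrinsics, pixels), "R" (3x3) and "t" (3): a world point X has camera coordinates R X + t; the wrist camera has in their place "mount" (4x4, takes a point from camera to tool coordinates, whose origin is the TCP and whose axes are the flange's). Camera axes: x right, y down, z forward; pixel columns grow to the right and rows downward; lengths in m; the calibration is good to about 2 mm. A picture is of the moment at which its call begins: read the wrist's pose just before it. There is no depth.
- manip.finish_job(): hands the job in, once; it reports no verdict.
Trained networks look in a picture, given as the dict that the camera call returned (one of the last four; its "shot" number tells which), for a name from the list of things; names that differ only in an ending like _2 or _b are one class to them, and where a whole thing is asked for, a point or a joint stands for the part that bears it (a point fixed in the world has none). Each returns a list of dicts, best first, with "p" (0 to 1); they miss things now and then, are a little off and sometimes report something else, mostly with a low value. They report only what shows in the picture. A call takes as long as a camera call. They do not tell look-alikes from the thing itself.
- manip.search_frame(picture, thing): "at" ([row, column] in pixels, amid what is visible of it).
- manip.trace(picture, thing): "pixels" (480x640 bool, what is visible of it) and "at" ([row, column] in pixels, amid what is visible of it).
The state is a dict: "clock": time; "joint_positions": joint angles; "joint_vel": joint speeds; "effort": joint torques, N m; "eef_pos": TCP position; "tcp_rot": TCP orientation; "force": force on the tool from outside, world axes, zero at the start; "ft_torque": the same for the moment, N m; "opening": finger opening in m.
Only numpy, scipy, OpenCV 4.12 (cv2) and the standard library are available. Lean on these libraries where they do the work, as an engineer would, in place of code of your own. Each camera call takes 0.05 s, during which the arm holds its last target. There are 200 camera calls.

## Task

The format change is over: put away the capping machine's four change parts by setting each one, upright and centred, on the white tile whose black outline has its shape and size, with the guide bar lying along its outline. The star wheel and the two chucks may be turned any way round. Leave the tray of bottles and the amber jar where they stand.

Things in the scene. Friction and masses are not known exactly. Their poses are not given: they have to be found in the camera images.
- large_chuck: the larger capping chuck, a stepped round part standing upright, 58 mm tall: black rubber foot ring diameter 60 mm up to 14 mm high, then bare aluminium sleeve diameter 34 mm from 14 to 46 mm high (grasp here), then brass collar diameter 30 mm on top. About 0.25 kg. Origin: centre of its underside, z up along its axis.
- small_chuck: the smaller capping chuck, same make, 52 mm tall: black rubber foot ring diameter 38 mm up to 12 mm high, then aluminium sleeve diameter 24 mm from 12 to 42 mm high (grasp here), then brass collar diameter 20 mm on top. About 0.12 kg. Origin: centre of its underside, z up along its axis.
- star_wheel: bottle star wheel lying flat: white plastic wheel 12 mm thick with six straight blunt teeth, 92 mm across from tooth tip to tooth tip, and an upright aluminium hub diameter 30 mm at its centre, from 12 to 46 mm high (grasp here). About 0.20 kg. Origin: centre of its underside, z up along the hub.
- guide_bar: bottle guide bar lying flat: plain aluminium bar 100 mm long (its x) by 24 mm wide (its y) by 28 mm high, with two dark bolt holes seen on top; the same either way round. About 0.18 kg. Origin: centre of its underside.
- large_chuck_tile: a fixed white square storage tile 110 x 110 mm, 4 mm thick, lying on the table; printed flat in black at its middle: a disc of diameter 60 mm, the foot of the larger chuck. Origin: centre of its underside (its top surface is at z +4 mm). It does not move.
- small_chuck_tile: a fixed white square storage tile 110 x 110 mm, 4 mm thick, lying on the table; printed flat in black at its middle: a disc of diameter 38 mm, the foot of the smaller chuck. Origin: centre of its underside (its top surface is at z +4 mm). It does not move.
- star_wheel_tile: a fixed white square storage tile 110 x 110 mm, 4 mm thick, lying on the table; printed flat in black at its middle: a six-toothed star 92 mm across, the star wheel. Origin: centre of its underside (its top surface is at z +4 mm). It does not move.
- guide_bar_tile: a fixed white square storage tile 110 x 110 mm, 4 mm thick, lying on the table; printed flat in black at its middle: a rectangle 100 mm long (along the tile's x) by 24 mm wide (along its y), the guide bar. Origin: centre of its underside (its top surface is at z +4 mm). It does not move.
- bottle_tray: bystander, loose: blue tray 45 x 155 x 25 mm (x, y, z) with a row of four small white bottles with clear caps, 69 mm tall in all, at the far side of the work. Origin: centre of its underside. Leave it alone.
- screw_jar: bystander, loose: amber glass jar with a grey cap, diameter 56 mm, 60 mm tall. Origin: centre of its underside. Leave it alone.
Mind the look-alikes: they are no part of the job. Leave any brown or turquoise look-alike of the large_chuck_tile alone.

How it is judged:
By the outcome, as a careful person would: the job done as asked, in the order asked, and still so for the second after the job is handed in, with the robot touching nothing.
It also fails if it takes over 120 s, if anything falls off the work surface, if the arm or the gripper's body presses on something with over 40 N, if the wrist force passes 120 N, or if a joint passes its speed limit or range.

## Working session

There is one attempt and no reset: what is moved stays moved. The work goes in short steps, Python scripts to look and compute and a tool call to move; the robot and the scene stay as the last step left them, time stands still between calls to the robot, and variables do not carry over. Pictures are saved under pics/ and viewed, about 12 in all and at most 16, crops included, and the job is handed in when it is done.

Besides the shell and the picture viewer there is one more tool, called after "Request:" in YAML: its name, and indented under it one key for each argument. arm_command: Moves the arm, as the interface text tells. Its arguments: {"type":"object","properties":{"rows":{"type":"string"},"newtons":{"type":"number"}},"required":["rows"]}

```bash
mkdir -p pics
cat > h.py <<'E'
import numpy as np, cv2
from plant import manip
from scipy.spatial.transform import Rotation as Ro
def ray2plane(c,px,z,obs=None):
    u=np.array([px[1],px[0],1.0]); d=np.linalg.inv(c["K"])@u
    if "R" in c: R=np.array(c["R"]);o=-R.T@c["t"];d=R.T@d
    else:
        M=np.array(c["mount"]);Rt=Ro.from_rotvec(obs["tcp_rot"]).as_matrix()
        o=Rt@M[:3,3]+obs["eef_pos"];d=Rt@M[:3,:3]@d
    return o+d*(z-o[2])/d[2]
THINGS=["large_chuck","small_chuck","star_wheel","guide_bar","large_chuck_tile","small_chuck_tile","star_wheel_tile","guide_bar_tile","bottle_tray","screw_jar"]
E
python3 - <<'E'
from h import *
o=manip.get_obs();print(o)
for n in ["scene","top"]:
    c=manip.camera(n);cv2.imwrite(f"pics/{n}0.png",c["img"])
    print(n,(-np.array(c["R"]).T@c["t"]).round(3))
    for t in THINGS:
        print(t,[(np.round(r["at"]).tolist(),round(r["p"],2),ray2plane(c,r["at"],0.004)[:2].round(3).tolist()) for r in manip.search_frame(c,t)])
E
```

```text
{'clock': 0.0, 'joint_positions': array([-1.37389802,  0.46944708, -0.04861341,  1.53365824,  0.02415009,
        1.14104357, -0.08229217]), 'joint_vel': array([ 0.00150467, -0.00128346, -0.00069275,  0.00040559, -0.00125728,
       -0.00062816, -0.00099255]), 'effort': array([ 1.52297189e-04, -5.07964325e+01, -8.11428018e-02, -2.36156452e+01,
       -6.16343203e-02,  3.78867052e-02,  1.62264532e-04]), 'eef_pos': array([0.15098534, 0.65730605, 0.23251082]), 'tcp_rot': array([-3.53798674e-01, -3.12149311e+00,  3.08746430e-03]), 'force': array([0.25445563, 0.10541717, 0.28993505]), 'ft_torque': array([ 0.00955861, -0.01163537, -0.02571941]), 'opening': 0.08699202457433117}
scene [ 1.115 -0.375  1.008]
large_chuck [([136.0, 331.0], 0.65, [0.38, 0.297]), ([363.0, 126.0], 0.19, [0.549, -0.373])]
small_chuck [([192.0, 290.0], 0.86, [0.444, 0.114])]
star_wheel [([158.0, 401.0], 0.58, [0.544, 0.369])]
guide_bar [([249.0, 224.0], 0.82, [0.468, -0.087])]
large_chuck_tile [([237.0, 374.0], 0.97, [0.659, 0.164]), ([297.0, 433.0], 0.9, [0.84, 0.148]), ([148.0, 466.0], 0.77, [0.625, 0.504]), ([207
[... 383 characters left out ...]
 -0.321]), ([235.0, 372.0], 0.48, [0.653, 0.166])]
top [0.44  0.067 1.189]
large_chuck [([339.0, 207.0], 0.95, [0.397, 0.29])]
small_chuck [([315.0, 287.0], 0.76, [0.452, 0.11])]
star_wheel []
guide_bar [([305.0, 373.0], 0.67, [0.478, -0.09])]
large_chuck_tile [([152.0, 273.0], 0.93, [0.842, 0.152]), ([228.0, 266.0], 0.78, [0.656, 0.163]), ([241.0, 117.0], 0.62, [0.619, 0.508]), ([193.0, 184.0], 0.6, [0.737, 0.359])]
small_chuck_tile [([279.0, 491.0], 0.77, [0.544, -0.367])]
star_wheel_tile [([229.0, 396.0], 0.74, [0.659, -0.144])]
guide_bar_tile [([337.0, 450.0], 0.83, [0.408, -0.266])]
bottle_tray [([166.0, 375.0], 0.79, [0.811, -0.096])]
screw_jar [([200.0, 472.0], 0.74, [0.733, -0.329])]
```

View pics/top0.png

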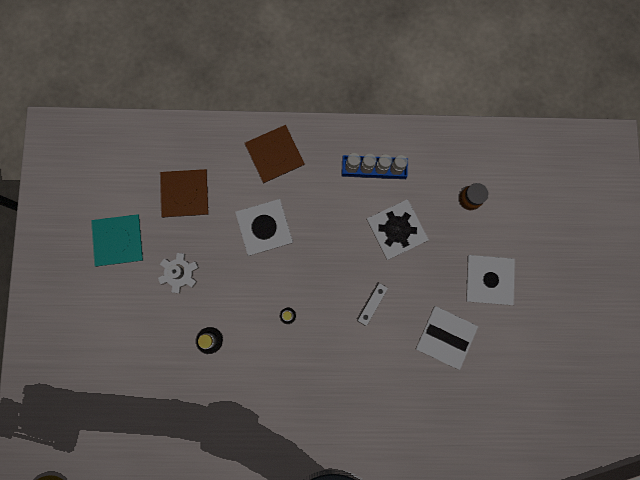

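View pics/scene0.png

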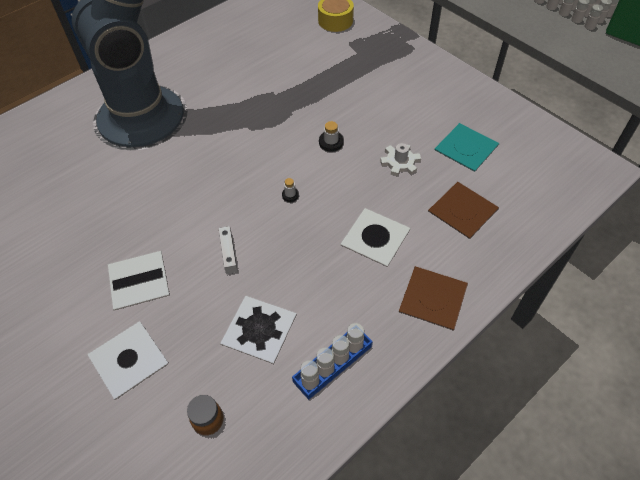

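Top view: the only white tile with the 60 mm disc is at (228,265). Its look-alikes are brown at (152,273) and (193,184) and turquoise at (241,117). The small-disc tile is at (279,491), the star tile at (229,397) and the bar tile at (337,447). The parts are the large chuck at (339,208), small chuck at (315,287), star wheel at (272,178) and bar at (304,373). The jar (195,473) and tray (166,375) stay where they are.

```bash
cat >> h.py <<'E'
def plan(xyz,yaw=None,o=None):
    """shift mm in tool axes and turn deg; yaw = world direction (deg) of tool y axis, mod 180"""
    o=o or manip.get_obs();R=Ro.from_rotvec(o["tcp_rot"]).as_matrix()
    s=R.T@(np.array(xyz)-o["eef_pos"])*1000
    turn=0
    y=np.degrees(np.arctan2(R[1,1],R[0,1]))
    if yaw is not None: turn=-((yaw-y+90)%180-90)   # tool z down
    print("shift",s.round(1),"turn",round(turn,1),"| yaw now",round(y,1),"q7",o["joint_positions"][6].round(2),"z axis",R[:,2].round(3))
E
python3 - <<'E'
from h import *
c=manip.camera("wrist");print(c["K"],c["mount"])
c=manip.camera("top")
def bl(mask):
    n,l,s,ce=cv2.connectedComponentsWithStats(mask.astype(np.uint8));return [(s[i],ce[i]) for i in range(1,n) if s[i][4]>40]
for t in THINGS[:4]:
  for r in manip.trace(c,t)[:2]: print(t,r["p"],r["at"],r["pixels"].sum(),ray2plane(c,r["at"],0.02).round(3))
plan([.40,.285,.30],None)
plan([.40,.285,.30],90)
print(ray2plane(c,[272,178],.006))
E
```

```text
[[416.07645306   0.         322.17868464]
 [  0.         416.07645306 243.43463655]
 [  0.           0.           1.        ]] [[-3.10470145e-04 -9.61388430e-01 -2.75194821e-01  7.49893331e-02]
 [ 9.99999909e-01 -2.18358006e-04 -3.65353010e-04  1.06459639e-03]
 [ 2.91155165e-04 -2.75194910e-01  9.61388411e-01 -1.52405653e-01]
 [ 0.00000000e+00  0.00000000e+00  0.00000000e+00  1.00000000e+00]]
large_chuck 0.85 [339.1, 209.7] 593 [0.397 0.281 0.02 ]
small_chuck 0.48 [312.6, 285.4] 210 [0.458 0.112 0.02 ]
star_wheel 0.8 [271.0, 179.1] 968 [0.549 0.357 0.02 ]
guide_bar 0.66 [303.7, 371.8] 477 [ 0.481 -0.084  0.02 ]
shift [-326.1 -307.7  -66.5] turn 0 | yaw now 77.1 q7 -0.08 z axis [-0.  0. -1.]
shift [-326.1 -307.7  -66.5] turn -12.9 | yaw now 77.1 q7 -0.08 z axis [-0.  0. -1.]
[0.54828992 0.36303258 0.006     ]
```

Request:
arm_command:
  rows: "-326 -308 52 -13 0;-326 -308 52 -13 0;-326 -308 52 -13 0;-326 -308 52 -13 0;-326 -308 52 -13 0;-326 -308 52 -13 0;-326 -308 52 -13 0;-326 -308 52 -13 0;-326 -308 52 -13 0;-326 -308 52 -13 0;-326 -308 52 -13 0;-326 -308 52 -13 0;-326 -308 52 -13 0"
  newtons: 20

```text
clock: 2.7
eef_pos: [0.399, 0.2864, 0.1817]
tcp_rot: [-0.007, 3.142, 0.001]
force: [-0.7, -0.1, -0.1]
opening: 0.087
```

```bash
cat >> h.py <<'E'
def snap(tag):
    o=manip.get_obs();c=manip.camera("wrist");cv2.imwrite(f"pics/{tag}.png",c["img"])
    np.savez(f"{tag}.npz",img=c["img"],K=c["K"],mount=c["mount"],eef_pos=o["eef_pos"],tcp_rot=o["tcp_rot"])
    return o,c
def load(tag):
    d=dict(np.load(f"{tag}.npz"));return d,d
E
python3 - <<'E'
from h import *
o,c=snap("w_large");print(o["clock"],o["eef_pos"],o["joint_vel"].round(3))
for t in THINGS[:8]:
  for r in manip.trace(c,t): print(t,round(r["p"],2),np.round(r["at"]),r["pixels"].sum(),ray2plane(c,r["at"],0.004,o).round(4))
plan([.455,.11,.18],90);plan([.552,.36,.18],90)
E
```

```text
2.7 [0.39903371 0.28637609 0.18171532] [-0.003  0.003  0.002  0.     0.002 -0.     0.002]
large_chuck 0.65 [218. 318.] 4373 [0.3975 0.2842 0.004 ]
large_chuck 0.37 [282. 106.] 1699 [0.453  0.1042 0.004 ]
small_chuck 0.63 [283. 105.] 1761 [0.4545 0.1033 0.004 ]
star_wheel 0.65 [392. 409.] 3150 [0.5607 0.3676 0.004 ]
large_chuck_tile 0.63 [425. 226.] 207 [0.5967 0.197  0.004 ]
shift [ -55.  -174.9    1.5] turn 0.1 | yaw now 90.1 q7 0.88 z axis [-0.  0. -1.]
shift [-152.3   75.     1.5] turn 0.1 | yaw now 90.1 q7 0.88 z axis [-0.  0. -1.]
```

View pics/w_large.png

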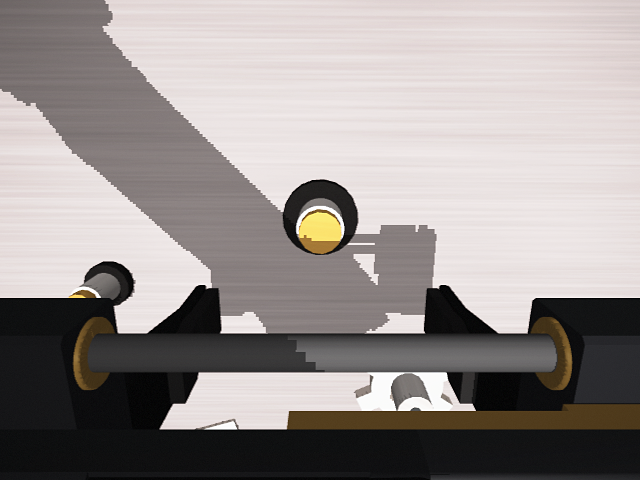

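Large chuck stands clear at (218,318), foot ring black; its small sibling shows at (283,105) and the star wheel is behind the gripper at (392,409). I'll survey the other parts and tiles in the same hover pose.

Request:
arm_command:
  rows: "-55 -175 1 0 0;-55 -175 1 0 0;-55 -175 1 0 0;-55 -175 1 0 0;-55 -175 1 0 0;-55 -175 1 0 0;-55 -175 1 0 0;-55 -175 1 0 0"

```text
clock: 3.95
eef_pos: [0.4547, 0.1114, 0.1805]
tcp_rot: [0.006, -3.141, -0.001]
force: [-0.0, 0.8, 0.5]
opening: 0.0872
```

Run:
```python
from h import *
o,c=snap("w_small");print(o["clock"],o["eef_pos"])
for t in THINGS[1:2]:
  for r in manip.trace(c,t): print(t,round(r["p"],2),np.round(r["at"]),r["pixels"].sum(),ray2plane(c,r["at"],0.02,o).round(4))
plan([.478,-.088,.18],90)
```

```text
3.95 [0.45465283 0.11138392 0.18046935]
small_chuck 0.77 [221. 316.] 1920 [0.4512 0.1079 0.02  ]
small_chuck 0.37 [395. 385.] 3314 [0.6069 0.168  0.02  ]
shift [ -22.6 -199.2    0.4] turn 0.2 | yaw now 90.2 q7 1.29 z axis [-0.  0. -1.]
```

Request:
arm_command:
  rows: "-23 -199 0 0 0;-23 -199 0 0 0;-23 -199 0 0 0;-23 -199 0 0 0;-23 -199 0 0 0;-23 -199 0 0 0;-23 -199 0 0 0;-23 -199 0 0 0"

```text
clock: 4.85
eef_pos: [0.4785, -0.086, 0.1803]
tcp_rot: [0.011, -3.141, -0.001]
force: [0.2, -0.0, -0.3]
opening: 0.0869
```

Run:
```python
from h import *
o,c=snap("w_bar");print(o["clock"],o["eef_pos"])
plan([.41,-.263,.18],90)
```

```text
4.85 [ 0.47851031 -0.08595336  0.18029539]
shift [  69.8 -176.4    0.2] turn 0.4 | yaw now 90.4 q7 1.76 z axis [-0.     0.001 -1.   ]
```

Request:
arm_command:
  rows: "68 -175 0 0 0;68 -175 0 0 0;68 -175 0 0 0;68 -175 0 0 0;68 -175 0 0 0;68 -175 0 0 0;68 -175 0 0 0;68 -175 0 0 0"

```text
clock: 5.7
eef_pos: [0.4126, -0.2598, 0.1801]
tcp_rot: [0.017, -3.141, -0.002]
force: [-0.6, -0.5, -0.2]
opening: 0.0872
```

Run:
```python
from h import *
o,c=snap("w_bartile");print(o["clock"],o["eef_pos"])
plan([.543,-.368,.18],90)
```

```text
5.7 [ 0.41261569 -0.25977412  0.18011142]
shift [-129.4 -109.3   -0. ] turn 0.6 | yaw now 90.6 q7 2.18 z axis [-0.     0.001 -1.   ]
```

Request:
arm_command:
  rows: "-133 -105 0 0 0;-133 -105 0 0 0;-133 -105 0 0 0;-133 -105 0 0 0;-133 -105 0 0 0;-133 -105 0 0 0;-133 -105 0 0 0;-133 -105 0 0 0"

```text
clock: 6.55
eef_pos: [0.5459, -0.3627, 0.1803]
tcp_rot: [0.017, -3.141, -0.003]
force: [-0.5, -0.1, -0.2]
opening: 0.087
```

Run:
```python
from h import *
o,c=snap("w_smalltile");print(o["clock"],o["eef_pos"])
plan([.66,-.145,.18],90)
```

```text
6.55 [ 0.54585647 -0.36270378  0.18027908]
shift [-116.3  216.7    0.8] turn 0.6 | yaw now 90.6 q7 2.3 z axis [-0.     0.002 -1.   ]
```

Request:
arm_command:
  rows: "-117 223 0 0 0;-117 223 0 0 0;-117 223 0 0 0;-117 223 0 0 0;-117 223 0 0 0;-117 223 0 0 0;-117 223 0 0 0;-117 223 0 0 0;-117 223 0 0 0"

```text
clock: 7.5
eef_pos: [0.6597, -0.1411, 0.1811]
tcp_rot: [0.011, -3.141, -0.001]
force: [0.4, -0.4, 0.2]
opening: 0.087
```

Run:
```python
from h import *
o,c=snap("w_startile");print(o["clock"],o["eef_pos"])
plan([.657,.164,.18],90)
```

```text
7.5 [ 0.65968067 -0.1410899   0.1811487 ]
shift [  0.6 305.    1.4] turn 0.4 | yaw now 90.4 q7 1.91 z axis [-0.     0.001 -1.   ]
```

Request:
arm_command:
  rows: "3 309 0 0 0;3 309 0 0 0;3 309 0 0 0;3 309 0 0 0;3 309 0 0 0;3 309 0 0 0;3 309 0 0 0;3 309 0 0 0;3 309 0 0 0;3 309 0 0 0"

```text
clock: 8.55
eef_pos: [0.6551, 0.1644, 0.1817]
tcp_rot: [-0.004, 3.141, -0.001]
force: [-0.3, -1.4, -0.4]
opening: 0.0873
```

Run:
```python
from h import *
o,c=snap("w_largetile");print(o["clock"],o["eef_pos"])
plan([.55,.36,.18],90)
```

```text
8.55 [0.65509342 0.16436799 0.18165042]
shift [104.5 195.5   1.7] turn 0.2 | yaw now 90.2 q7 1.42 z axis [ 0. -0. -1.]
```

Request:
arm_command:
  rows: "107 196 0 0 0;107 196 0 0 0;107 196 0 0 0;107 196 0 0 0;107 196 0 0 0;107 196 0 0 0;107 196 0 0 0;107 196 0 0 0"

```text
clock: 9.4
eef_pos: [0.5493, 0.3574, 0.1818]
tcp_rot: [0.003, 3.14, -0.002]
force: [0.3, -0.8, -0.0]
opening: 0.087
```

Run:
```python
from h import *
o,c=snap("w_star");print(o["clock"],o["eef_pos"])
ims=[cv2.resize(cv2.imread(f"pics/w_{t}.png")[:320],(400,200)) for t in ["bar","bartile","smalltile","startile","largetile","star"]]
cv2.imwrite("pics/mont.png",np.vstack([np.hstack(ims[i:i+2]) for i in (0,2,4)]))
```

```text
9.4 [0.54934998 0.35740055 0.18184232]
```

View pics/mont.png

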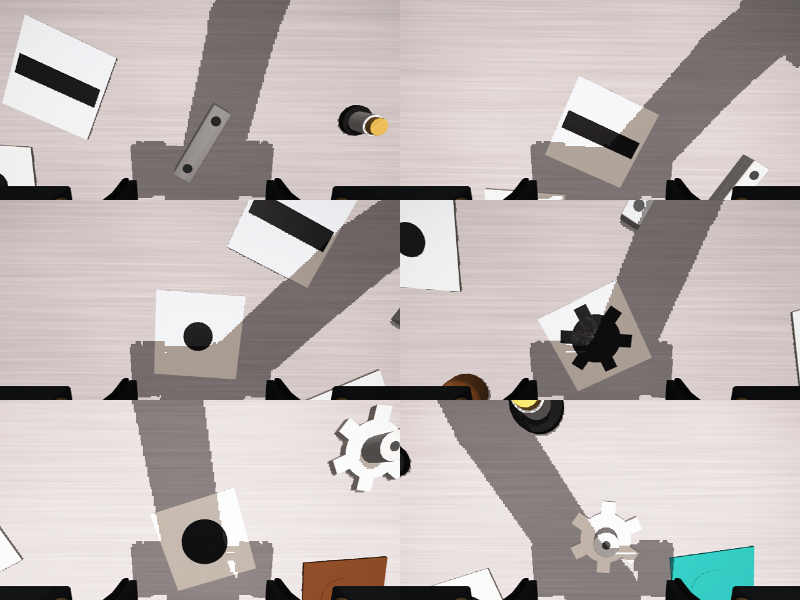

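Montage: each tile is white with its proper print: bar (600,135), 38 mm disc (198,336), star (596,338) and 60 mm disc (204,541). The bar with two bolt holes is at (203,143) and the star wheel at (606,540). Brown and turquoise tiles are bystanders. Now for precise positions.

```bash
cat >> h.py <<'E'
def comps(img,thr,lo,hi,near,rad):
    g=img.max(2);m=(g<thr).astype(np.uint8);out=[]
    n,l,s,ce=cv2.connectedComponentsWithStats(m)
    for i in range(1,n):
        if lo<s[i][4]<hi and np.hypot(*(ce[i]-near))<rad: out.append((l==i).astype(np.uint8))
    return out
def planepoly(o,c,mask,z,hull=False):
    k=max(cv2.findContours(mask,cv2.RETR_EXTERNAL,cv2.CHAIN_APPROX_NONE)[0],key=cv2.contourArea)
    if hull:k=cv2.convexHull(k)
    P=np.array([ray2plane(c,[p[0][1],p[0][0]],z,o)[:2] for p in k]);return P
def cen(P):
    M=cv2.moments((P*1000).astype(np.float32).reshape(-1,1,2));return np.array([M["m10"],M["m01"]])/M["m00"]/1000,M["m00"]
def proj(o,c,X):
    Rt=Ro.from_rotvec(o["tcp_rot"]).as_matrix();M=c["mount"];p=(np.atleast_2d(X)-o["eef_pos"])@Rt
    q=(p-M[:3,3])@M[:3,:3]@np.array(c["K"]).T;return q[:,:2]/q[:,2:]
def hullfit(o,c,mask,cyl,x0):
    """cyl: [(z,r)]; matches the convex hull of stacked circles to the hull of mask, by centroid"""
    from scipy.optimize import fsolve
    k=cv2.convexHull(max(cv2.findContours(mask,0,2)[0],key=cv2.contourArea));mm=cv2.moments(k)
    t=np.arange(0,6.28,.05)
    def mod(xy):
        X=np.vstack([np.c_[xy[0]+r*np.cos(t),xy[1]+r*np.sin(t),0*t+z] for z,r in cyl])
        M=cv2.moments(cv2.convexHull(proj(o,c,X).astype(np.float32)));return np.array([M["m10"]/M["m00"],M["m01"]/M["m00"],M["m00"]])
    s=fsolve(lambda x:mod(x)[:2]-[mm["m10"]/mm["m00"],mm["m01"]/mm["m00"]],x0,epsfcn=1e-4,xtol=1e-4)
    return s.round(4),"area ratio",round(mm["m00"]/mod(s)[2],3)
E
python3 - <<'E'
from h import *
N=np.array([317,220])
for t in ["bartile","smalltile","startile","largetile"]:
    o,c=load("w_"+t)
    for m in comps(c["img"],75,800,9e3,N,60):
        P=planepoly(o,c,m,.004);x,a=cen(P);e=cv2.minAreaRect((P*1000).astype(np.float32));print(t,x.round(4),"area",round(a),"rect",np.round(e[1],1),round(e[2],1))
for t,cyl in [("large",[(0,.03),(.014,.03),(.046,.017),(.058,.015)]),("small",[(0,.019),(.012,.019),(.042,.012),(.052,.01)])]:
    o,c=load("w_"+t)
    for m in comps(c["img"],75,300,9e3,N,60):
        br=(np.ptp(c["img"].astype(int),axis=2)>60).astype(np.uint8);box=cv2.dilate(m,np.ones((31,31)));m2=cv2.morphologyEx(((m|br)&box),cv2.MORPH_CLOSE,np.ones((15,15)))
        print(t,hullfit(o,c,m2,cyl,ray2plane(c,[220,317],.02,o)[:2]),m.sum(),m2.sum())
for t,z in [("bar",.028),("star",.046)]:
    o,c=load("w_"+t)
    for m in comps(c["img"],75,8,400,np.array([325,225]),70): P=np.argwhere(m).mean(0);print(t,P,m.sum(),ray2plane(c,P,z,o).round(4))
E
```

```text
bartile [ 0.4089 -0.2596] area 2279 rect [100.   23.9] 65.3
smalltile [ 0.544  -0.3664] area 1060 rect [37.1 36.4] 0.6
startile [ 0.6613 -0.1473] area 4514 rect [91.9 87.1] 26.3
largetile [0.6609 0.1688] area 2710 rect [58.7 58.2] 0.1
large (array([0.3958, 0.2855]), 'area ratio', np.float64(0.951)) 2290 4412
small (array([0.4538, 0.1083]), 'area ratio', np.float64(0.932)) 758 1833
bar [193.72631579 345.03157895] 190 [ 0.4527 -0.0683  0.028 ]
bar [269.38095238 299.66666667] 168 [ 0.5119 -0.1022  0.028 ]
star [233.94736842 328.13157895] 76 [0.5502 0.3623 0.046 ]
```

Request:
arm_command:
  rows: "-1 5 0 0 0;-1 5 40 0 0;-1 5 80 0 0;-1 5 115 0 0;-1 5 140 0 0;-1 5 152 0 0;-1 5 155 0 0;-1 5 155 0 0;-1 5 155 0 0"
  newtons: 30

```text
clock: 10.35
eef_pos: [0.5517, 0.3629, 0.0284]
tcp_rot: [0.003, 3.138, 0.001]
force: [0.6, 0.1, -0.1]
opening: 0.0871
```

Request:
arm_command:
  rows: "0 0 0 0 1;0 0 0 0 1;0 0 0 0 1;0 0 0 0 1;0 0 0 0 1;0 0 0 0 1;0 0 0 0 1;0 0 0 0 1;0 0 0 0 1;0 0 0 0 1"

```text
clock: 11.35
eef_pos: [0.5516, 0.3628, 0.0284]
tcp_rot: [0.003, 3.138, 0.001]
force: [-0.2, 0.3, -0.1]
opening: 0.0291
```

Request:
arm_command:
  rows: "0 0 -40 0 1;0 0 -80 0 1;0 0 -110 0 1;-111 -510 -110 0 1;-111 -510 -110 0 1;-111 -510 -110 0 1;-111 -510 -110 0 1;-111 -510 -110 0 1;-111 -510 -110 0 1;-111 -510 -110 0 1;-111 -510 -110 0 1;-111 -510 -110 0 1;-111 -510 -110 0 1;-111 -510 -110 0 1;-111 -510 -110 0 1;-111 -510 -110 0 1;-111 -510 -110 0 1;-111 -510 -110 0 1"

```text
clock: 13.15
eef_pos: [0.6612, -0.1451, 0.1383]
tcp_rot: [-0.001, 3.139, 0.003]
force: [1.2, -0.2, -1.7]
opening: 0.0295
```

Run:
```python
from h import *
plan([.6627,-.1473,.033],90);print(manip.get_obs()["opening"])
```

```text
shift [ -1.2  -2.4 105.3] turn 0.0 | yaw now 90.0 q7 1.92 z axis [ 0.003  0.002 -1.   ]
0.029527430549086717
```

Request:
arm_command:
  rows: "-1 -2 0 0 1;-1 -2 35 0 1;-1 -2 65 0 1;-1 -2 85 0 1;-1 -2 95 0 1;-1 -2 100 0 1;-1 -2 100 0 1;-1 -2 100 0 1"

```text
clock: 13.95
eef_pos: [0.6634, -0.1472, 0.0395]
tcp_rot: [-0.001, 3.137, 0.002]
force: [0.2, 0.2, -1.3]
opening: 0.0295
```

Run:
```python
from h import *
plan([.6627,-.1473,.033],90)
```

```text
shift [ 0.7 -0.2  6.5] turn 0.1 | yaw now 90.1 q7 1.96 z axis [ 0.005  0.001 -1.   ]
```

Request:
arm_command:
  rows: "1 0 3 0 1;1 0 6 0 1;1 0 7 0 1;1 0 7 0 1;1 0 7 0 1"

```text
clock: 14.45
eef_pos: [0.6625, -0.1472, 0.0325]
tcp_rot: [-0.001, 3.136, 0.002]
force: [-0.0, -0.7, -1.8]
opening: 0.0292
```

Request:
arm_command:
  rows: "0 0 0 0 0.8;0 0 0 0 0.6;0 0 0 0 0.3;0 0 0 0 0;0 0 0 0 0;0 0 0 0 0;0 0 -40 0 0;0 0 -90 0 0;0 0 -140 0 0;0 0 -147 0 0;0 0 -147 0 0;0 0 -147 0 0"

```text
clock: 15.65
eef_pos: [0.6608, -0.1468, 0.1781]
tcp_rot: [-0.002, 3.139, 0.003]
force: [0.3, -1.1, -0.4]
opening: 0.0865
```

Run:
```python
from h import *
o,c=snap("p_star")
for m in comps(c["img"],75,8,400,np.array([325,225]),70): P=np.argwhere(m).mean(0);print(P,m.sum(),ray2plane(c,P,.05,o).round(4))
plan([.3965,.2855,.18],90)
cv2.imwrite("pics/p_star_c.png",c["img"][100:320,160:480])
```

```text
[176.90285714 297.69714286] 350 [ 0.6202 -0.1622  0.05  ]
[179.51966292 348.20786517] 356 [ 0.6219 -0.1283  0.05  ]
[217.80232558 271.375     ] 344 [ 0.6483 -0.1807  0.05  ]
[223.87625418 369.93979933] 299 [ 0.6525 -0.1127  0.05  ]
[233.94630872 321.46979866] 149 [ 0.6597 -0.1462  0.05  ]
[260.13356164 293.31849315] 292 [ 0.679  -0.1662  0.05  ]
[263.59022556 341.7556391 ] 266 [ 0.6815 -0.1318  0.05  ]
shift [263.5 432.6  -2.1] turn 0.1 | yaw now 90.1 q7 1.91 z axis [ 0.001  0.002 -1.   ]
```

View pics/p_star_c.png

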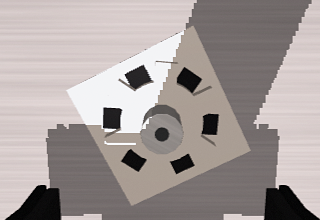

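Star wheel sits on its tile, hub bore at (233,321) px, about 1.5–2 mm from the print's centre; the six black print teeth show evenly in the gaps. Next the large chuck.

Request:
arm_command:
  rows: "264 433 0 0 0;264 433 0 0 0;264 433 0 0 0;264 433 0 0 0;264 433 0 0 0;264 433 0 0 0;264 433 0 0 0;264 433 0 0 0;264 433 0 0 0;264 433 0 0 0;264 433 0 0 0;264 433 0 0 0;264 433 0 0 0;264 433 0 0 0;264 433 0 0 0"

```text
clock: 17.2
eef_pos: [0.3969, 0.2844, 0.1777]
tcp_rot: [0.003, 3.14, 0.002]
force: [-0.2, 0.5, -0.6]
opening: 0.0871
```

Run:
```python
from h import *
plan([.3958,.2855,.030],90)
```

```text
shift [  1.3   0.9 147.7] turn -0.1 | yaw now 89.9 q7 0.92 z axis [ 0.001  0.001 -1.   ]
```

Request:
arm_command:
  rows: "1 1 0 0 0;1 1 40 0 0;1 1 80 0 0;1 1 115 0 0;1 1 138 0 0;1 1 146 0 0;1 1 148 0 0;1 1 148 0 0;1 1 148 0 0"
  newtons: 35

```text
clock: 18.1
eef_pos: [0.397, 0.2862, 0.0309]
tcp_rot: [0.004, 3.138, 0.005]
force: [-0.2, 0.4, 0.1]
opening: 0.0869
```

Request:
arm_command:
  rows: "0 0 0 0 1;0 0 0 0 1;0 0 0 0 1;0 0 0 0 1;0 0 0 0 1;0 0 0 0 1;0 0 0 0 1;0 0 0 0 1;0 0 0 0 1;0 0 0 0 1"

```text
clock: 19.1
eef_pos: [0.3969, 0.2859, 0.0308]
tcp_rot: [0.004, 3.139, 0.004]
force: [-0.7, -1.1, -0.0]
opening: 0.0331
```

Request:
arm_command:
  rows: "0 0 -40 0 1;0 0 -80 0 1;0 0 -90 0 1;-265 -117 -90 0 1;-265 -117 -90 0 1;-265 -117 -90 0 1;-265 -117 -90 0 1;-265 -117 -90 0 1;-265 -117 -90 0 1;-265 -117 -90 0 1;-265 -117 -90 0 1;-265 -117 -90 0 1;-265 -117 -90 0 1;-265 -117 -90 0 1"

```text
clock: 20.5
eef_pos: [0.6603, 0.1691, 0.1212]
tcp_rot: [0.001, 3.139, 0.005]
force: [-0.5, -0.2, -3.0]
opening: 0.0329
```

Run:
```python
from h import *
plan([.6620,.1688,.0355],90);print(manip.get_obs()["opening"])
```

```text
shift [-1.5 -0.6 85.7] turn -0.0 | yaw now 90.0 q7 1.4 z axis [ 0.002  0.003 -1.   ]
0.032942230392377383
```

Request:
arm_command:
  rows: "-1 -1 0 0 1;-1 -1 30 0 1;-1 -1 55 0 1;-1 -1 72 0 1;-1 -1 79 0 1;-1 -1 79 0 1;-1 -1 79 0 1;-1 -1 79 0 1"

```text
clock: 21.3
eef_pos: [0.6626, 0.1686, 0.0436]
tcp_rot: [0.001, 3.137, 0.006]
force: [-0.1, 0.4, -2.4]
opening: 0.033
```

Run:
```python
from h import *
plan([.6620,.1688,.0350],90)
```

```text
shift [0.6 0.2 8.6] turn -0.0 | yaw now 90.0 q7 1.42 z axis [ 0.005  0.004 -1.   ]
```

Request:
arm_command:
  rows: "1 0 4 0 1;1 0 8 0 1;1 0 9 0 1;1 0 9 0 1;1 0 9 0 1"

```text
clock: 21.8
eef_pos: [0.6616, 0.1687, 0.0349]
tcp_rot: [0.001, 3.137, 0.006]
force: [-1.6, -0.5, -0.1]
opening: 0.0328
```

Request:
arm_command:
  rows: "0 0 0 0 0.8;0 0 0 0 0.6;0 0 0 0 0.3;0 0 0 0 0;0 0 0 0 0;0 0 0 0 0;0 0 -40 0 0;0 0 -90 0 0;0 0 -140 0 0;0 0 -146 0 0;0 0 -146 0 0;0 0 -146 0 0"

```text
clock: 23.0
eef_pos: [0.66, 0.1681, 0.1796]
tcp_rot: [0.001, 3.139, 0.006]
force: [0.7, -1.0, -0.7]
opening: 0.0866
```

Run:
```python
from h import *
o,c=snap("p_large")
for m in comps(c["img"],75,300,9e3,np.array([317,220]),60):
    br=(np.ptp(c["img"].astype(int),axis=2)>60).astype(np.uint8);box=cv2.dilate(m,np.ones((31,31)));m2=cv2.morphologyEx(((m|br)&box),cv2.MORPH_CLOSE,np.ones((15,15)))
    print(hullfit(o,c,m2,[(.004,.03),(.018,.03),(.05,.017),(.062,.015)],[.66,.168]))
plan([.4538,.1083,.18],90)
cv2.imwrite("pics/p_large_c.png",c["img"][100:320,160:480])
```

```text
(array([0.6602, 0.1693]), 'area ratio', np.float64(0.95))
shift [205.9 -59.8  -1.6] turn -0.0 | yaw now 90.0 q7 1.39 z axis [ 0.001  0.003 -1.   ]
```

View pics/p_large_c.png

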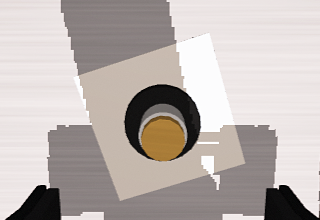

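Large chuck is upright on its white tile at crop (162,124), within 1 mm of the print. Next the small chuck.

Request:
arm_command:
  rows: "206 -60 0 0 0;206 -60 0 0 0;206 -60 0 0 0;206 -60 0 0 0;206 -60 0 0 0;206 -60 0 0 0;206 -60 0 0 0;206 -60 0 0 0;206 -60 0 0 0"

```text
clock: 23.95
eef_pos: [0.4547, 0.1085, 0.178]
tcp_rot: [0.001, 3.14, 0.004]
force: [-0.2, 0.3, -0.3]
opening: 0.087
```

Run:
```python
from h import *
plan([.4538,.1083,.028],90)
```

```text
shift [  1.1  -0.5 150. ] turn -0.0 | yaw now 90.0 q7 1.32 z axis [ 0.001  0.003 -1.   ]
```

Request:
arm_command:
  rows: "1 0 0 0 0;1 0 40 0 0;1 0 80 0 0;1 0 115 0 0;1 0 140 0 0;1 0 148 0 0;1 0 150 0 0;1 0 150 0 0;1 0 150 0 0"
  newtons: 25

```text
clock: 24.85
eef_pos: [0.455, 0.1091, 0.0292]
tcp_rot: [0.001, 3.138, 0.006]
force: [0.0, -0.4, 0.6]
opening: 0.0869
```

Request:
arm_command:
  rows: "0 0 0 0 1;0 0 0 0 1;0 0 0 0 1;0 0 0 0 1;0 0 0 0 1;0 0 0 0 1;0 0 0 0 1;0 0 0 0 1;0 0 0 0 1;0 0 0 0 1;0 0 0 0 1"

```text
clock: 25.95
eef_pos: [0.455, 0.1091, 0.0292]
tcp_rot: [0.001, 3.138, 0.005]
force: [0.6, -0.1, 0.6]
opening: 0.0235
```

Request:
arm_command:
  rows: "0 0 -40 0 1;0 0 -80 0 1;0 0 -100 0 1;-90 -476 -100 0 1;-90 -476 -100 0 1;-90 -476 -100 0 1;-90 -476 -100 0 1;-90 -476 -100 0 1;-90 -476 -100 0 1;-90 -476 -100 0 1;-90 -476 -100 0 1;-90 -476 -100 0 1;-90 -476 -100 0 1;-90 -476 -100 0 1;-90 -476 -100 0 1;-90 -476 -100 0 1;-90 -476 -100 0 1;-90 -476 -100 0 1"

```text
clock: 27.75
eef_pos: [0.5447, -0.3658, 0.128]
tcp_rot: [-0.002, 3.138, 0.007]
force: [-0.2, -0.1, -2.0]
opening: 0.0233
```

Run:
```python
from h import *
plan([.5452,-.3664,.0335],90);print(manip.get_obs()["opening"])
```

```text
shift [-0.1 -1.  94.5] turn 0.1 | yaw now 90.1 q7 2.32 z axis [ 0.004  0.004 -1.   ]
0.02329939646502879
```

Request:
arm_command:
  rows: "0 -1 0 0 1;0 -1 35 0 1;0 -1 62 0 1;0 -1 80 0 1;0 -1 88 0 1;0 -1 88 0 1;0 -1 88 0 1;0 -1 88 0 1"

```text
clock: 28.55
eef_pos: [0.5459, -0.367, 0.0414]
tcp_rot: [-0.002, 3.136, 0.004]
force: [-0.4, 0.4, -0.5]
opening: 0.0232
```

Run:
```python
from h import *
plan([.5452,-.3664,.0333],90)
```

```text
shift [0.7 0.6 8.1] turn 0.1 | yaw now 90.1 q7 2.36 z axis [ 0.006  0.003 -1.   ]
```

Request:
arm_command:
  rows: "1 1 4 0 1;1 1 8 0 1;1 1 8.5 0 1;1 1 8.5 0 1;1 1 8.5 0 1"

```text
clock: 29.05
eef_pos: [0.5452, -0.366, 0.0333]
tcp_rot: [-0.002, 3.135, 0.004]
force: [0.5, 0.2, 2.4]
opening: 0.0234
```

Request:
arm_command:
  rows: "0 0 0 0 0.8;0 0 0 0 0.6;0 0 0 0 0.3;0 0 0 0 0;0 0 0 0 0;0 0 0 0 0;0 0 -40 0 0;0 0 -90 0 0;0 0 -140 0 0;0 0 -146 0 0;0 0 -146 0 0;0 0 -146 0 0"

```text
clock: 30.25
eef_pos: [0.5435, -0.3656, 0.1778]
tcp_rot: [-0.003, 3.137, 0.007]
force: [-0.2, 0.6, -2.1]
opening: 0.0867
```

Run:
```python
from h import *
o,c=snap("p_small")
for m in comps(c["img"],75,300,9e3,np.array([317,220]),60):
    br=(np.ptp(c["img"].astype(int),axis=2)>60).astype(np.uint8);box=cv2.dilate(m,np.ones((31,31)));m2=cv2.morphologyEx(((m|br)&box),cv2.MORPH_CLOSE,np.ones((15,15)))
    print(hullfit(o,c,m2,[(.004,.019),(.016,.019),(.046,.012),(.056,.01)],[.544,-.366]))
plan([.4823,-.0853,.18],60.2)
cv2.imwrite("pics/p_small_c.png",c["img"][100:320,160:480])
```

```text
(array([ 0.5438, -0.3655]), 'area ratio', np.float64(0.952))
shift [ 60.5 280.2  -1.7] turn 29.9 | yaw now 90.1 q7 2.3 z axis [ 0.003  0.005 -1.   ]
```

View pics/p_small_c.png

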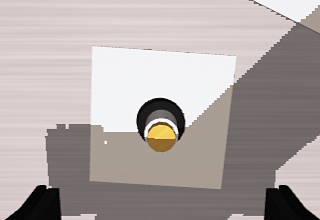

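Small chuck upright on its tile at crop (161,120), under 1 mm off. Now the bar: translate first, then turn, to spare joint 7.

Request:
arm_command:
  rows: "60 280 0 0 0;60 280 0 0 0;60 280 0 0 0;60 280 0 0 0;60 280 0 0 0;60 280 0 0 0;60 280 0 7 0;60 280 0 15 0;60 280 0 22 0;60 280 0 30 0;60 280 0 30 0;60 280 0 30 0;60 280 0 30 0"
  newtons: 30

```text
clock: 31.6
eef_pos: [0.4824, -0.0855, 0.1777]
tcp_rot: [0.807, 3.035, 0.008]
force: [-0.5, 0.3, 0.2]
opening: 0.0873
```

Run:
```python
from h import *
plan([.4823,-.0853,.016],60.2)
o,c=snap("w_bar2")
P=[]
for m in comps(c["img"],90,60,400,np.array([320,225]),90): p=np.argwhere(m).mean(0);print(p,m.sum(),ray2plane(c,p,.028,o).round(4))
```

```text
shift [ 1.000e-01 -7.000e-01  1.617e+02] turn 0.0 | yaw now 60.2 q7 1.29 z axis [ 0.002  0.005 -1.   ]
[183.44019139 319.53588517] 209 [ 0.4527 -0.0686  0.028 ]
[272.02777778 319.88888889] 180 [ 0.5119 -0.1023  0.028 ]
```

Request:
arm_command:
  rows: "0 0 40 0 0;0 0 80 0 0;0 0 120 0 0;0 0 150 0 0;0 0 159 0 0;0 0 161 0 0;0 0 161 0 0;0 0 161 0 0"

```text
clock: 32.45
eef_pos: [0.4842, -0.085, 0.0183]
tcp_rot: [0.807, 3.032, 0.009]
force: [-0.0, -0.6, 0.1]
opening: 0.0872
```

Request:
arm_command:
  rows: "0 0 0 0 1;0 0 0 0 1;0 0 0 0 1;0 0 0 0 1;0 0 0 0 1;0 0 0 0 1;0 0 0 0 1;0 0 0 0 1;0 0 0 0 1;0 0 0 0 1;0 0 0 0 1"

```text
clock: 33.55
eef_pos: [0.4841, -0.0851, 0.0182]
tcp_rot: [0.807, 3.032, 0.009]
force: [0.2, -0.2, -0.4]
opening: 0.0239
```

Run:
```python
from h import *
o=manip.get_obs();R=Ro.from_rotvec(o["tcp_rot"]).as_matrix()
d=np.array([.4823,-.0854])-o["eef_pos"][:2];off=(R.T@[*d,0])[0];print("offset along tool x",off)
# tool x after turn to yaw y: world dir of tool x = (-sin y? ) from y x z
y=np.radians(-24.7);tx=np.array([-np.sin(y),np.cos(y)]);print(tx,R[:2,0])
tgt=np.array([.4089,-.2596])-off*tx;print(tgt);plan([*tgt,.12],-24.7,o)
```

```text
offset along tool x 0.00135530417804442
[0.41786707 0.90850818] [-0.86761797  0.49722612]
[ 0.40833366 -0.2608313 ]
shift [ -21.9 -189.5 -103. ] turn 84.9 | yaw now 60.2 q7 1.46 z axis [ 0.005  0.005 -1.   ]
```

Request:
arm_command:
  rows: "0 0 -40 0 1;0 0 -80 0 1;0 0 -103 0 1;-22 -190 -103 8 1;-22 -190 -103 16 1;-22 -190 -103 24 1;-22 -190 -103 32 1;-22 -190 -103 40 1;-22 -190 -103 48 1;-22 -190 -103 56 1;-22 -190 -103 64 1;-22 -190 -103 72 1;-22 -190 -103 80 1;-22 -190 -103 85 1;-22 -190 -103 85 1;-22 -190 -103 85 1;-22 -190 -103 85 1"

```text
clock: 35.25
eef_pos: [0.4081, -0.2612, 0.1199]
tcp_rot: [-2.645, -1.693, -0.011]
force: [-0.0, -0.1, -1.6]
opening: 0.0234
```

Run:
```python
from h import *
plan([.4083,-.2608,.0225],-24.7);print(manip.get_obs()["opening"])
```

```text
shift [-0.2 -0.2 97.4] turn -0.0 | yaw now -24.7 q7 0.51 z axis [ 0.005  0.005 -1.   ]
0.023394985897926008
```

Request:
arm_command:
  rows: "0 0 30 0 1;0 0 60 0 1;0 0 82 0 1;0 0 90 0 1;0 0 90 0 1;0 0 90 0 1;0 0 90 0 1"

```text
clock: 35.95
eef_pos: [0.4093, -0.2613, 0.031]
tcp_rot: [2.645, 1.694, 0.013]
force: [0.5, -0.6, -1.6]
opening: 0.0238
```

Run:
```python
from h import *
plan([.4083,-.2608,.0223],-24.7)
```

```text
shift [-0.  -1.2  8.7] turn -0.0 | yaw now -24.7 q7 0.67 z axis [ 0.007  0.004 -1.   ]
```

Request:
arm_command:
  rows: "0 -1 4 0 1;0 -1 8 0 1;0 -1 9 0 1;0 -1 9 0 1;0 -1 9 0 1"

```text
clock: 36.45
eef_pos: [0.4088, -0.2606, 0.0223]
tcp_rot: [2.645, 1.694, 0.014]
force: [0.0, 2.3, 4.0]
opening: 0.0239
```

Request:
arm_command:
  rows: "0 0 0 0 0.8;0 0 0 0 0.6;0 0 0 0 0.3;0 0 0 0 0;0 0 0 0 0;0 0 0 0 0;0 0 -40 0 0;0 0 -90 0 0;0 0 -140 0 0;0 0 -157 0 0;0 0 -157 0 0;0 0 -157 0 0"

```text
clock: 37.65
eef_pos: [0.4074, -0.2607, 0.1788]
tcp_rot: [-2.645, -1.695, -0.015]
force: [0.7, 0.2, -1.1]
opening: 0.0866
```

Run:
```python
from h import *
o,c=snap("p_bar");print(o["eef_pos"])
h=[]
for m in comps(c["img"],80,60,400,np.array([320,225]),90): p=np.argwhere(m).mean(0);q=ray2plane(c,p,.032,o);h.append(q);print(p,m.sum(),q.round(4))
if len(h)==2: print((h[0]+h[1])/2,np.degrees(np.arctan2(*(h[1]-h[0])[1::-1])))
plan([.6613,-.1473,.18],90)
cv2.imwrite("pics/p_bar_c.png",c["img"][100:320,160:480])
t=manip.camera("top");cv2.imwrite("pics/top1.png",t["img"])
```

```text
[ 0.40738135 -0.26074627  0.17884933]
[182.71014493 322.99033816] 207 [ 0.4243 -0.2275  0.032 ]
shift [209.2 183.8   0.4] turn 65.3 | yaw now -24.7 q7 0.41 z axis [ 0.006  0.006 -1.   ]
```

View pics/p_bar_c.png

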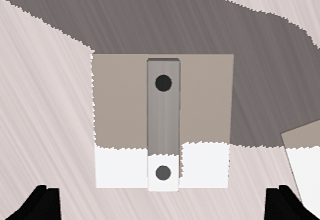

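Bar lies along its outline, no black showing, holes at crop (163,83) and (163,173). I'll view the star wheel again from the opposite side, which cancels camera bias.

Request:
arm_command:
  rows: "209 184 0 8 0;209 184 0 16 0;209 184 0 24 0;209 184 0 32 0;209 184 0 40 0;209 184 0 48 0;209 184 0 56 0;209 184 0 64 0;209 184 0 65.3 0;209 184 0 65.3 0;209 184 0 65.3 0;209 184 0 65.3 0;209 184 0 65.3 0"

```text
clock: 39.05
eef_pos: [0.6611, -0.1478, 0.1801]
tcp_rot: [-3.135, -0.0, -0.009]
force: [0.5, 0.6, 0.8]
opening: 0.0869
```

Run:
```python
from h import *
b,cb=load("p_bar")
h=[]
for m in comps(cb["img"],110,60,400,np.array([320,225]),90): p=np.argwhere(m).mean(0);q=ray2plane(cb,p,.032,b);h.append(q);print("hole",p,m.sum(),q.round(4))
if len(h)==2: print((h[0]+h[1])/2,np.degrees(np.arctan2(*(h[1]-h[0])[1::-1])))
o,c=snap("p_star2");print(o["eef_pos"],o["joint_positions"][6])
for tag in ("p_star","p_star2"):
    o,c=load(tag);T=[];i=0
    Q=[]
    for m in comps(c["img"],75,60,450,np.array([321,225]),80):
        P=np.argwhere(m).mean(0)
        print(tag,P.round(1),m.sum(),"z.05",ray2plane(c,P,.05,o)[:2].round(4),"z.004",ray2plane(c,P,.004,o)[:2].round(4))
        # outermost tooth-edge points of the print in plane z=.004
        Q.append(np.array([ray2plane(c,p,.004,o)[:2] for p in np.argwhere(m)]))
    al=np.vstack([q for q in Q]); ctr=np.array([.6613,-.1473])
    tips=[q for q in Q if np.hypot(*(q.mean(0)-ctr))>.02]
    # centre from tip radii: farthest points at equal radius
    E=[]
    for q in tips:
        u=(q.mean(0)-ctr);u/=np.hypot(*u);E.append([*u,np.percentile((q-ctr)@u,95)])
    E=np.array(E);print("print centre",ctr+np.linalg.lstsq(np.c_[E[:,:2],np.ones(len(E))],E[:,2],rcond=None)[0][:2],"r",E[:,2].round(4))
cv2.imwrite("pics/p_star2_c.png",c["img"][100:320,160:480])
```

```text
hole [159.05376344 322.65591398] 93 [ 0.4311 -0.2122  0.032 ]
hole [182.72123894 322.96902655] 226 [ 0.4243 -0.2275  0.032 ]
hole [272.475  322.6875] 160 [ 0.3956 -0.2894  0.032 ]
[ 0.66114248 -0.14776439  0.18008629] -0.8167806354445536
p_star [176.9 297.7] 350 z.05 [ 0.6202 -0.1622] z.004 [ 0.6259 -0.1648]
p_star [179.5 348.2] 356 z.05 [ 0.6219 -0.1283] z.004 [ 0.6279 -0.1253]
p_star [217.8 271.4] 344 z.05 [ 0.6483 -0.1807] z.004 [ 0.6585 -0.1864]
p_star [223.9 369.9] 299 z.05 [ 0.6525 -0.1127] z.004 [ 0.6635 -0.1072]
p_star [233.9 321.5] 149 z.05 [ 0.6597 -0.1462] z.004 [ 0.6719 -0.1462]
p_star [260.1 293.3] 292 z.05 [ 0.679  -0.1662] z.004 [ 0.6943 -0.1695]
p_star [263.6 341.8] 266 z.05 [ 0.6815 -0.1318] z.004 [ 0.6973 -0.1294]
print centre [ 0.66120758 -0.14718147] r [0.0453 0.0457 0.0452 0.0454 0.0453 0.0454]
p_star2 [181.4 302.4] 389 z.05 [ 0.7007 -0.1327] z.004 [ 0.6949 -0.1302]
p_star2 [185.  350.6] 421 z.05 [ 0.6983 -0.1654] z.004 [ 0.6921 -0.1682]
p_star2 [221.4 274.4] 286 z.05 [ 0.673  -0.1128] z.004 [ 0.6626 -0.1071]
p_star2 [227.8 372.7] 286 z.05 [ 0.6685 -0.1813] z.004 [ 0.6574 -0.1868]
p_star2 [264.7 296.3] 183 z.05 [ 0.6412 -0.1275] z.004 [ 0.6257 -0.1242]
p_star2 [267.8 345.7] 189 z.05 [ 0.6389 -0.1629] z.004 [ 0.6231 -0.1654]
print centre [ 0.66022942 -0.14717051] r [0.0443 0.0444 0.0454 0.0451 0.0462 0.0463]
```

View pics/p_star2_c.png

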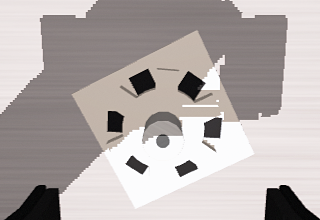

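View pics/top1.png

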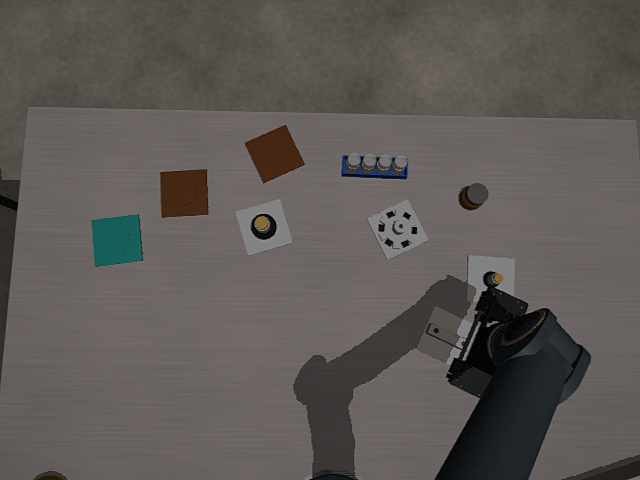

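The top view shows the large chuck at (227,263), star wheel at (228,398), small chuck at (278,493) and bar at (334,440), each on its own tile. The tray (166,375) and jar (195,473) haven't moved. Handing in.

```bash
python3 -c "
from plant import manip
print(manip.finish_job())"
```

```text
the job is handed in; nothing more can be done
None
```

I put all four change parts away on their matching white tiles and handed the job in at about 39 s of the 120 s allowed. The hand-in reports no verdict.

My last checks, from the wrist camera unless noted:

| Part | Offset from the print's centre | Note |
|---|---|---|
| Large chuck | about 1 mm | upright |
| Small chuck | about 1 mm | upright |
| Guide bar | about 1.5 mm, mostly along its length | within 0.5° of its outline's direction |
| Star wheel | about 1.7 mm, seen from two opposite sides | left as it was, because regrasping seemed the greater risk |

- **Disagreement:** the two star wheel views put the print's centre 1 mm apart, but they agree on the wheel's offset to about 0.5 mm.
- **Bystanders:** in the last top view, taken before the final unloaded move over the star wheel, the bottle tray, the jar and the brown and turquoise look-alikes stood where they began.
- **Arm:** it ended open, about 0.13 m above the star wheel's hub and touching nothing.

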